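Settle the rocking half-moon clamping pad on its rubber face

ROBOT

A 6-joint arm with a two-finger parallel gripper is mounted at the origin on a cart in front of the work surface, level with it; the furniture and walls round the work are solid. World frame = base frame: x ahead of the robot, y to its left, z up, the work surface at z = 0. Lengths are in mm, angles in degrees, forces in N, time in s.
With the tool pointing down it reaches from about 300 to 850 mm from the base axis. Payload 4.2 kg.
Tool frame: the origin (TCP) lies between the finger pads; the fingertips stand 22 mm ahead of it and the grasp point (between the pads) lies 3 mm ahead of it; z points along the fingers, y is the direction in which the jaws open and shut (so a half turn about z gives the same grasp; the last joint's range is limited). The gripper opens to 91 mm and grips with 3 to 60 N. Pads are 32 mm wide; open, the fingers measure 118 mm over their backs; the gripper's body (76 mm by 178 mm) begins 60 mm behind the grasp point.
Start: joints at [63.598, 18.312, 89.639, -0, 72.044, -1.146], TCP at [245.335, 520.05, 235.976] pointing down, gripper open.
Joint ranges: [-177.97, 177.97], [-48.28, 115.42], [12.27, 149.76], [-77.06, 257.06], [2.81, 150.46], [-146.56, 146.56]. Speed limits (degrees/s): [147.25, 147.25, 180, 180, 180, 180].

INTERFACE

Orientations are given as [roll, pitch, yaw] about the fixed x, y, z axes, in that order (R = Rz(yaw) Ry(pitch) Rx(roll)).
In Python, from workcell import * gives the robot as it stands.
- The arm moves only by the shell command python3 -m jog 'ROWS' [OPENING] [FORCE]. ROWS is text: rows parted by semicolons, each of 6 numbers parted by spaces: the shift along the tool's x, y, z in units of 0.5 m (1.0 is 0.5 m), then the turn, a rotation vector about the tool's x, y, z in units of pi/2 rad (1.0 is pi/2 rad). A call has 1 to 20 rows; each row is the pose to reach, as a shift and turn from the pose measured when the call began, along the tool's axes at that moment; what a row does not reach only later rows make up. A row lasts 1/12 s, in which the tool goes at most 41.7 mm and 7.16 degrees, less where a joint would pass 70% of its speed; a pose out of reach is approached as far as the arm can. A call with a number of a shift or a turn outside -1 to 1 is refused whole. A call with a gripper value outside its range is refused whole. OPENING is the opening, from -1 (shut) to 1 (fully open), set as the call begins (- or left out, the last holds). The fingers move at their own pace and stop on an object; FORCE is the grip in N (left out, the last holds). Time passes only in rows, so rows that repeat a pose let the fingers close. It gives the time, the measured TCP pose, the force and the opening at its end, in the units of the state.
- state(): the state, without advancing time (a new reading comes with each control period).
- grab_frame(name): name is "scene" or "top" or "wrist"; returns the picture (384x512x3 uint8, red, green, blue); there is no depth.
- calibration(name): a dict with "mtx" (3x3 intrinsics, pixels), "rvec" (rotation vector, rad) and "tvec" (3), from world to camera coordinates, as OpenCV has them. Camera axes: x right, y down, z forward; pixel columns grow to the right and rows downward; lengths in mm; the calibration is good to about 2 mm. A picture is of the moment at which its call begins: read the wrist's pose just before it. calibration takes no time and is no camera call; for the wrist camera it gives the pose at the moment of the call.
- job_done(): hands the job in, once; it reports no verdict.
Trained networks look in the newest picture that a camera, given by its name, has taken for a name from the list of things; names that differ only in an ending like _2 or _b are one class to them, and where a whole thing is asked for, a point or a joint stands for the part that bears it (a point fixed in the world has none). Each returns a list of dicts, best first, with "confidence" (0 to 1); they miss things now and then, are a little off and sometimes report something else, mostly with a low value. They report only what shows in the picture. A call takes as long as a camera call. They do not tell look-alikes from the thing itself.
- spot_in(query, camera): "rect" ([left, top, right, bottom] in pixels, round what is visible of it).
- tip_of(query, camera): "location" ([column, row] in pixels: a listed point, or the origin of a listed thing).
The state is a dict: "time_s": time; "qpos": joint angles; "qvel": joint speeds; "effort": joint torques, N m; "ee_pos": TCP position; "ee_rot": TCP orientation; "force": force on the tool from outside, world axes, zero at the start; "torque": the same for the moment, N m; "gripper_width": finger opening in mm.
Only numpy, scipy, OpenCV 4.12 (cv2) and the standard library are available. Lean on these libraries where they do the work, as an engineer would, in place of code of your own. Each camera call takes 0.05 s, during which the arm holds its last target. There are 200 camera calls.

TASK

One of the two half-moon clamping pads has been left standing on its round edge, where it rocks at a touch. Settle it where it stands, lying still and flat on its red rubber face. Leave the other pad, which already lies flat, and the foam dome where they are.

Things in the scene. Friction and masses are not known exactly. Their poses are not given: they have to be found in the camera images.
- caul_center (a point): middle of the unsteady half-moon pad: plywood half-disc, radius 60 mm, 30 mm thick, with 5 mm red rubber as one broad face (the other is bare wood with two brass screws). Stands on its round edge, straight edge up, 60 mm high; this point 28 mm below that. x axis: out of the rubber face (level at start); y: along the straight edge. Tipped 30 degrees across its thickness it falls over.
- twin_center (a point): middle of a second, equal half-moon pad (120 x 60 x 30 mm) that already lies flat on its rubber face, bare wood up; 15 mm above the worktop; z axis up. Not to be moved.
- dome_center (a point): middle of a carved pale green foam dome, 82 x 80 mm and 58 mm tall, standing on its flat base, very light; the point is half-way up. Not to be moved.
There are look-alikes about, which are no part of the job. Leave any orange or turquoise look-alike of the part that bears caul_center alone.

How it is judged:
By the outcome, as a careful person would: the job done as asked, in the order asked, and still so for the second after the job is handed in, with the robot touching nothing.
It also fails if it takes over 32 s, if anything falls off the work surface, if the arm or the gripper's body presses on something with over 40 N, if the wrist force passes 120 N, or if a joint passes its speed limit or range.

## Working session

There is one attempt and no reset: what is moved stays moved. The work goes in short steps, Python scripts to look and compute and a shell command to move; the robot and the scene stay as the last step left them, time stands still between calls to the robot, and variables do not carry over. Pictures are saved under pics/ and viewed, about 8 in all and at most 12, crops included, and the job is handed in when it is done.

```bash
mkdir -p pics; python3 - <<'E'
from workcell import *
import cv2,numpy as np
s=state();print(s['time_s'],s['ee_pos'],s['ee_rot'],s['gripper_width'])
for c in('scene','top'):
    f=grab_frame(c);cv2.imwrite(f'pics/{c}0.png',f[:,:,::-1])
    for q in('caul_center','twin_center','dome_center'):
        print(c,q,[(np.round(d['location']),round(d['confidence'],2)) for d in tip_of(q,c)][:4])
        print([(np.round(d['rect']),round(d['confidence'],2)) for d in spot_in(q,c)][:4])
a=cv2.imread('pics/scene0.png');b=cv2.imread('pics/top0.png')
cv2.imwrite('pics/both0.png',cv2.resize(np.vstack([a,b]),(800,1200))[:, :])
E
```

```text
0.0 [245.11592957 519.6248311  235.12453948] [-1.79898608e+02 -2.18237967e-04  1.54745946e+02] 91.16426248543797
scene caul_center [(array([225., 250.]), 0.98), (array([223., 146.]), 0.66), (array([263., 197.]), 0.58)]
[(array([211., 134., 244., 157.]), 0.74), (array([245., 174., 280., 213.]), 0.69), (array([196., 226., 249., 267.]), 0.57)]
scene twin_center [(array([342., 234.]), 0.59)]
[(array([308., 227., 363., 269.]), 0.9)]
scene dome_center [(array([183., 162.]), 0.97)]
[(array([167., 152., 202., 182.]), 0.57)]
top caul_center [(array([251., 261.]), 0.91), (array([166., 136.]), 0.55)]
[(array([154., 115., 186., 158.]), 0.93), (array([232., 238., 266., 282.]), 0.92), (array([245., 171., 258., 221.]), 0.79)]
top twin_center [(array([325., 197.]), 0.69)]
[(array([304., 204., 352., 231.]), 0.62)]
top dome_center [(array([153., 188.]), 0.63)]
[(array([139., 176., 169., 210.]), 0.71)]
```

View pics/scene0.png

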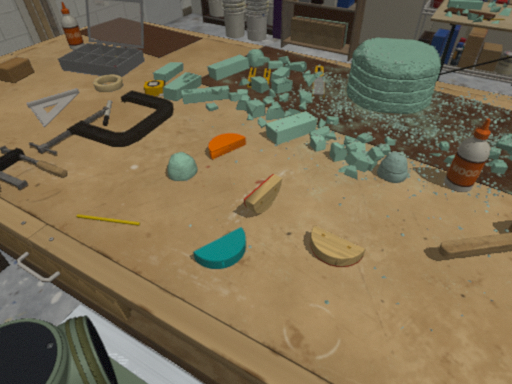

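View pics/top0.png

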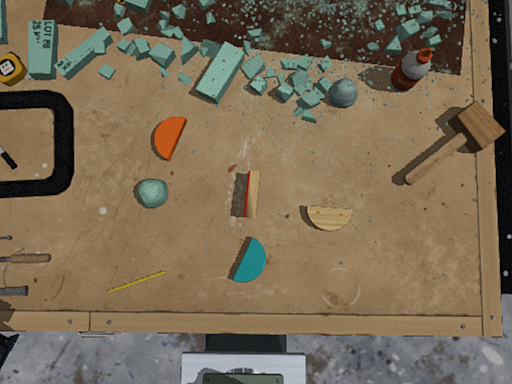

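The pictures show three caul candidates. The turquoise one at top (250,260) and the orange one at top (170,137) are look-alikes. The wood piece with a red stripe at top (251,196) and scene (263,193) stands on edge, so it fits the description. I'll confirm it in an enlarged crop.

```bash
cat > h.py <<'E'
from workcell import *
import cv2,numpy as np
def ray(c,p):
    k=calibration(c);R=cv2.Rodrigues(np.array(k['rvec'],float))[0];t=np.array(k['tvec'],float).ravel()
    d=R.T@np.linalg.inv(np.array(k['mtx']))@np.array([p[0],p[1],1.]);return -R.T@t,d
def atz(c,p,z):
    o,d=ray(c,p);return np.round(o+d*(z-o[2])/d[2],1)
def proj(c,P):
    k=calibration(c);return cv2.projectPoints(np.array(P,float).reshape(-1,1,3),np.array(k['rvec'],float),np.array(k['tvec'],float),np.array(k['mtx']),None)[0].reshape(-1,2)
E
python3 - <<'E'
from h import *
a=cv2.imread('pics/scene0.png')[160:230,230:300];b=cv2.imread('pics/top0.png')[160:230,215:285]
cv2.imwrite('pics/crop.png',np.hstack([cv2.resize(x,(400,400),interpolation=cv2.INTER_CUBIC) for x in(a,b)]))
print('cam',ray('top',(0,0))[0],ray('scene',(0,0))[0])
for n,p,z in(('caul',(251.5,196),60),('teal',(250,260),30),('dome',(153,192),29),('orange',(170,137),30),('twin',(328,217),30)):print(n,atz('top',p,z))
E
```

```text
cam [ 436.83262613  -14.61616566 1134.18122833] [   2.39602763 -327.00522926  615.90256663]
caul [550.7 -18.3  60. ]
teal [389.5 -16.6  30. ]
dome [561.1 237.3  29. ]
orange [707.  197.6  30. ]
twin [ 501.8 -216.5   30. ]
```

View pics/crop.png

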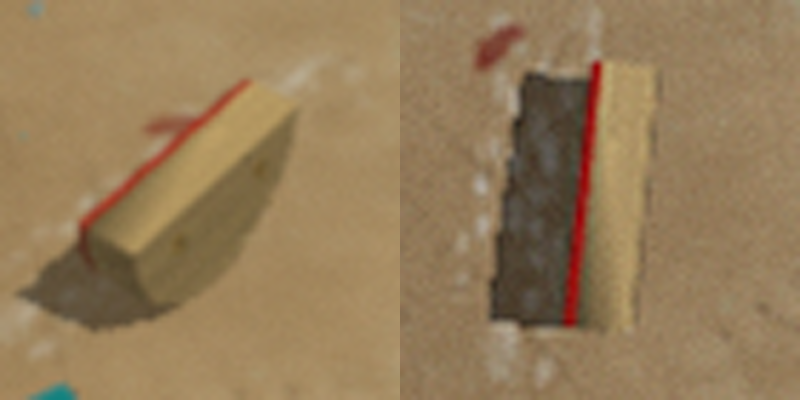

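The crop confirms it: a wooden half-moon standing on its round edge, with the red rubber facing image-left (+y) and the brass screws on the far side. Its straight edge runs roughly along x.

```bash
python3 - <<'E'
from h import *
from scipy.spatial.transform import Rotation as Ro
T=[(248.8,170.9),(260,171.6),(255.8,217.8),(244.1,217.1)];S=[(273.8,174),(282.2,178.4),(253.6,204.1),(244,199.4)]
for c,L in(('top',T),('scene',S)):
    P=np.array([atz(c,p,60) for p in L]);print(c,P[:,:2].tolist(),P.mean(0)); 
    e=(P[0]+P[1]-P[2]-P[3]);print('edge yaw',np.degrees(np.arctan2(e[1],e[0])),np.linalg.norm(e)/2)
s=state();R0=Ro.from_euler('xyz',s['ee_rot'],degrees=True);print(R0.as_matrix().round(3),s['ee_pos'],s['qpos'])
E
```

```text
top [[614.6, -10.7], [613.2, -39.1], [495.8, -29.8], [497.2, -0.4]] [555.2 -20.   60. ]
edge yaw -4.771719482793488 117.8083188913246
scene [[611.1, -13.4], [606.3, -39.1], [494.7, -24.7], [497.2, 2.1]] [552.325 -18.775  60.   ]
edge yaw -7.5530318229391895 113.73682341264859
[[-0.904  0.427  0.   ]
 [ 0.427  0.904  0.   ]
 [-0.     0.    -1.   ]] [245.31629857 520.0545864  235.99604352] [ 6.36003851e+01  1.83102602e+01  8.96384601e+01 -3.82748103e-04
  7.20450634e+01 -1.14626131e+00]
```

```bash
python3 -m jog '-0.99 -0.712 0.16 0 0 -0.214;-0.99 -0.712 0.16 0 0 -0.214;-0.99 -0.712 0.16 0 0 -0.214;-0.99 -0.712 0.16 0 0 -0.214;-0.99 -0.712 0.16 0 0 -0.214;-0.99 -0.712 0.16 0 0 -0.214;-0.99 -0.712 0.16 0 0 -0.214;-0.99 -0.712 0.16 0 0 -0.214;-0.99 -0.712 0.16 0 0 -0.214;-0.99 -0.712 0.16 0 0 -0.214;-0.99 -0.712 0.16 0 0 -0.214;-0.99 -0.712 0.16 0 0 -0.214;-0.99 -0.712 0.16 0 0 -0.214;-0.99 -0.712 0.16 0 0 -0.214;-0.99 -0.712 0.16 0 0 -0.214;-0.99 -0.712 0.16 0 0 -0.214;-0.99 -0.712 0.16 0 0 -0.214;-0.99 -0.712 0.16 0 0 -0.214;-0.99 -0.712 0.16 0 0 -0.214;-0.99 -0.712 0.16 0 0 -0.214' 1 20
python3 - <<'E'
from h import *
s=state();print(s['time_s'],s['ee_pos'],s['ee_rot'],s['qpos'])
f=grab_frame('wrist');cv2.imwrite('pics/w1.png',f[:,:,::-1]);k=calibration('wrist')
print(proj('wrist',[[614,-12,60],[612,-39,60],[496,-29,60],[497,0,60],[554,-19.5,60]]).round())
E
```

```text
time_s: 2.37
ee_pos: [540.6, -11.8, 156.3]
ee_rot: [180.0, 0.0, 174.1]
force: [-0.2, -0.1, 0.7]
gripper_width: 90.8
2.3667 [540.61493123 -11.82963581 156.28699984] [1.79981594e+02 1.02294340e-02 1.74111255e+02] [-2.48244345e+00  1.89232542e+01  1.01050883e+02  2.05115325e-02
  6.00145599e+01 -8.66039498e+01]
[[264. 268.]
 [237. 268.]
 [232. 151.]
 [265. 149.]
 [250. 212.]]
```

View pics/w1.png

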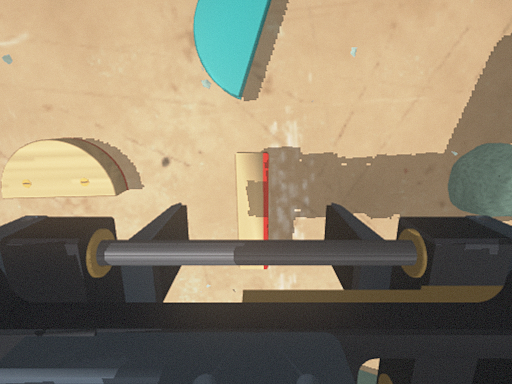

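The wrist view shows the pad's near end at (237–269,152), about 3 px right of the prediction. I'll centre on (553.5,-17) and go down over it.

```bash
python3 -m jog '-0.0267 -0.0077 0.03 0 0 0;-0.0267 -0.0077 0.07 0 0 0;-0.0267 -0.0077 0.11 0 0 0;-0.0267 -0.0077 0.15 0 0 0;-0.0267 -0.0077 0.18 0 0 0;-0.0267 -0.0077 0.2026 0 0 0;-0.0267 -0.0077 0.2026 0 0 0;-0.0267 -0.0077 0.2026 0 0 0;-0.0267 -0.0077 0.2026 0 0 0'
python3 - <<'E'
from h import *
f=grab_frame('wrist');g=grab_frame('scene')[130:260,180:350]
cv2.imwrite('pics/w2.png',np.hstack([f[:,60:460],cv2.resize(g,(400,384))])[:,:,::-1])
E
```

```text
time_s: 3.17
ee_pos: [554.2, -16.6, 55.9]
ee_rot: [180.0, 0.1, 174.2]
force: [0.5, -0.0, 0.1]
gripper_width: 91.1
```

View pics/w2.png

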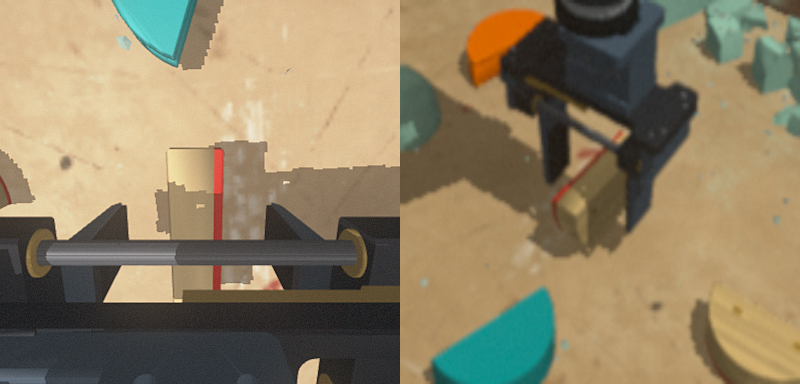

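The pad (168–224, mid 196) sits midway between the fingers (127 and 266), so I can close.

```bash
python3 -m jog '0 0 0 0 0 0;0 0 0 0 0 0;0 0 0 0 0 0;0 0 0 0 0 0;0 0 0 0 0 0;0 0 0 0 0 0;0 0 0 0 0 0;0 0 0 0 0 0;0 0 0 0 0 0;0 0 0 0 0 0;0 0 0 0 0 0;0 0 0 0 0 0' -1 15
python3 - <<'E'
from h import *
s=state();print(s['ee_pos'],s['ee_rot'])
# pivot in tool frame: y=+15, z=zTCP. tilt: tool top leans +y => rotation about tool x
z0=s['ee_pos'][2]
for a in range(5,51,5):
    t=np.radians(a)
    # TCP rel pivot (n,up)=(-15,z0); rotate toward +n; small lift
    n=-15*np.cos(t)+z0*np.sin(t); u=z0*np.cos(t)+15*np.sin(t)+3
    print(a,'y %.4f z %.4f'%((n+15)/500,-(u-z0)/500))
from scipy.spatial.transform import Rotation as Ro
R=Ro.from_euler('xyz',s['ee_rot'],degrees=True)
print((R*Ro.from_rotvec([np.radians(50),0,0])).as_matrix()[:,2].round(2),'for +rx')
E
```

```text
time_s: 4.27
ee_pos: [554.4, -16.8, 56.1]
ee_rot: [180.0, 0.1, 174.1]
force: [0.6, -0.3, -0.1]
gripper_width: 30.1
[554.36038879 -16.8234535   56.14569824] [1.79975778e+02 1.47963213e-01 1.74135656e+02]
5 y 0.0099 z -0.0082
10 y 0.0200 z -0.0095
15 y 0.0301 z -0.0099
20 y 0.0402 z -0.0095
25 y 0.0503 z -0.0082
30 y 0.0602 z -0.0060
35 y 0.0698 z -0.0029
40 y 0.0792 z 0.0010
45 y 0.0882 z 0.0057
50 y 0.0967 z 0.0111
[-0.08 -0.76 -0.64] for +rx
```

```bash
python3 -m jog '0 0 -0.006 0 0 0;0 0.0099 -0.0082 0.0556 0 0;0 0.02 -0.0095 0.1111 0 0;0 0.0301 -0.0099 0.1667 0 0;0 0.0402 -0.0095 0.2222 0 0;0 0.0503 -0.0082 0.2778 0 0;0 0.0602 -0.006 0.3333 0 0;0 0.0602 -0.006 0.3333 0 0;0 0.0602 -0.006 0.3333 0 0;0 0.0602 -0.006 0.3333 0 0'
python3 - <<'E'
from h import *
from scipy.spatial.transform import Rotation as Ro
s=state();print(s['qpos'].round(1));R=Ro.from_euler('xyz',s['ee_rot'],degrees=True)
z=R.as_matrix()[:,2];print(z,'tilt',np.degrees(np.arccos(-z[2])))
# remaining targets in current tool axes
R0=Ro.from_euler('xyz',[179.976,.148,174.136],degrees=True);p0=np.array([554.36,-16.82,56.15])
for a,y,zz in((35,.0698,-.0029),(40,.0792,.0010),(45,.0882,.0057),(50,.0967,.0111)):
    T=p0+R0.apply([0,y*500,zz*500]);RT=R0*Ro.from_rotvec([np.radians(a),0,0])
    print((R.inv().apply(T-s['ee_pos'])/500).round(4),((R.inv()*RT).as_rotvec()/(np.pi/2)).round(4))
E
```

```text
time_s: 5.1
ee_pos: [557.3, 12.9, 59.2]
ee_rot: [-150.1, 0.1, 174.1]
force: [-0.7, -0.2, -2.0]
gripper_width: 30.2
[ 15.3  32.3 102.  -32.   61.4 -49.3]
[-0.0492007  -0.49622277 -0.86680001] tilt 29.91111742464167
[-0.0003  0.0104 -0.0024] [ 0.0563 -0.0003  0.    ]
[-0.0003  0.0204 -0.0037] [ 0.1118 -0.0003  0.    ]
[-0.0003  0.0306 -0.0041] [ 1.674e-01 -3.000e-04  1.000e-04]
[-0.0003  0.0407 -0.0037] [ 2.229e-01 -3.000e-04  1.000e-04]
```

```bash
python3 -m jog '0 0.0104 -0.0024 0.0563 0 0;0 0.0204 -0.0037 0.1118 0 0;0 0.0306 -0.0041 0.1674 0 0;0 0.0407 -0.0037 0.2229 0 0;0 0.0407 -0.0037 0.2229 0 0;0 0.0407 -0.0037 0.2229 0 0;0 0.0407 -0.0037 0.2229 0 0'
python3 - <<'E'
from h import *
print(state()['qpos'].round(1))
f=grab_frame('wrist');g=grab_frame('scene')[130:260,180:350]
cv2.imwrite('pics/w3.png',np.hstack([f[:,60:460],cv2.resize(g,(400,384))])[:,:,::-1])
E
```

```text
time_s: 5.68
ee_pos: [559.2, 30.2, 51.3]
ee_rot: [-130.2, 0.2, 174.0]
force: [0.7, 1.0, -1.2]
gripper_width: 29.8
[ 23.7  41.1  98.1 -43.3  76.  -35.6]
```

View pics/w3.png

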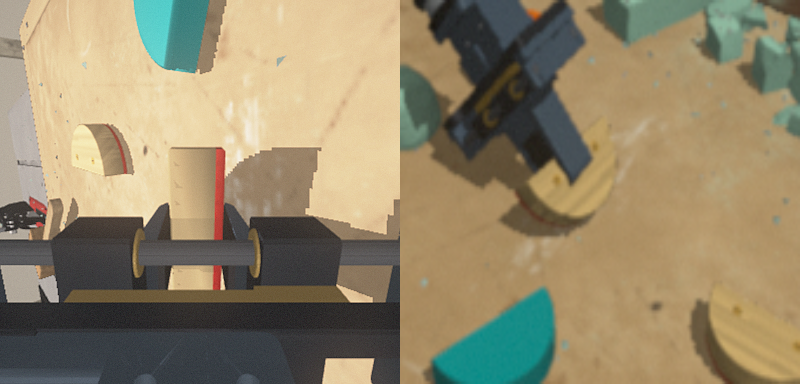

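The pad is held at 50°, with the wood face and screws up and the rubber below. I'll open a little so it leans on the lower finger, then pull back quickly along the tool axis.

```bash
python3 -m jog '0 0 0 0 0 0;0 0 0 0 0 0;0 0 0 0 0 0;0 0 0 0 0 0;0 0 -0.08 0 0 0;0 0 -0.16 0 0 0;0 0 -0.24 0 0 0;0 0 -0.3 0 0 0;0 0 -0.3 0 0 0;0 0 -0.3 0 0 0;0 0 -0.3 0 0 0;0 0 -0.3 0 0 0;0 0 -0.3 0 0 0' -0.03
python3 - <<'E'
from h import *
f=grab_frame('top');g=grab_frame('scene')[130:280,160:370]
cv2.imwrite('pics/w4.png',np.hstack([cv2.resize(f[130:280,120:370],(400,300)),cv2.resize(g,(400,300))])[:,:,::-1])
E
```

```text
time_s: 6.87
ee_pos: [570.3, 142.7, 147.6]
ee_rot: [-130.0, 0.1, 173.9]
force: [0.1, 0.1, -0.6]
gripper_width: 44.3
```

View pics/w4.png

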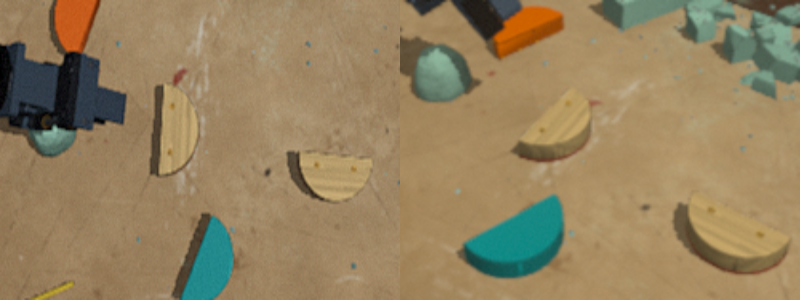

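It lies flat, wood side up. I'll retract a little more, then check that it is still, flat at 30 mm, and that its neighbours haven't moved.

```bash
python3 -m jog '0 0 -0.1 0 0 0;0 0 -0.15 0 0 0;0 0 -0.15 0 0 0;0 0 -0.15 0 0 0;0 0 -0.15 0 0 0;0 0 -0.15 0 0 0;0 0 -0.15 0 0 0;0 0 -0.15 0 0 0;0 0 -0.15 0 0 0;0 0 -0.15 0 0 0;0 0 -0.15 0 0 0;0 0 -0.15 0 0 0'
python3 - <<'E'
from h import *
f=grab_frame('top');g=grab_frame('scene')
for c in('top','scene'):
  for q in('twin_center','dome_center'): print(c,q,[(np.round(d['rect']),round(d['confidence'],2)) for d in spot_in(q,c)][:4])
a=cv2.imread('pics/scene0.png')[:,:,::-1].astype(int)
d=lambda n,A,B,r:print(n,np.abs(A[r].astype(int)-B[r]).mean().round(2))
d('dome scene',a,g,np.s_[150:184,165:204]);d('twin scene',a,g,np.s_[225:272,305:368]);d('teal',a,g,np.s_[226:270,192:250]);d('orange',a,g,np.s_[130:160,205:248]);d('floor',a,g,np.s_[280:320,300:400])
# model outline, flat with 30 mm top, fitted from top-view straight edge
E1,E2=atz('top',(221.9,172),30),atz('top',(215.6,218),30);print(E1,E2,np.linalg.norm(E1-E2))
m=(E1+E2)/2;u=(E1-E2)/np.linalg.norm(E1-E2);n=np.array([u[1],-u[0],0])
arc=[m+60*(np.cos(t)*u+np.sin(t)*n) for t in np.linspace(0,np.pi,30)]
out=[]
for c,I,r in(('top',f,np.s_[150:240,190:280]),('scene',g,np.s_[150:240,205:295])):
    I=cv2.resize(np.ascontiguousarray(I[:,:,::-1][r]),(400,400),interpolation=cv2.INTER_CUBIC);o=np.array([r[1].start,r[0].start])
    cv2.polylines(I,[((proj(c,arc)-o)*400/90).astype(np.int32)],True,(255,0,0),1);out.append(I)
cv2.imwrite('pics/w5.png',np.hstack(out))
E
```

```text
time_s: 7.97
ee_pos: [576.5, 200.0, 196.2]
ee_rot: [-130.1, 0.1, 173.9]
force: [-0.7, -0.8, -0.3]
gripper_width: 44.0
top twin_center [(array([305., 205., 353., 233.]), 0.78)]
top dome_center [(array([138., 185., 166., 211.]), 0.66)]
scene twin_center [(array([308., 229., 362., 270.]), 0.98)]
scene dome_center [(array([170., 152., 198., 180.]), 0.72)]
dome scene 4.91
twin scene 3.69
teal 3.58
orange 3.23
floor 3.88
[615.7  59.5  30. ] [495.6  73.4  30. ] 120.90169560432147
```

View pics/w5.png

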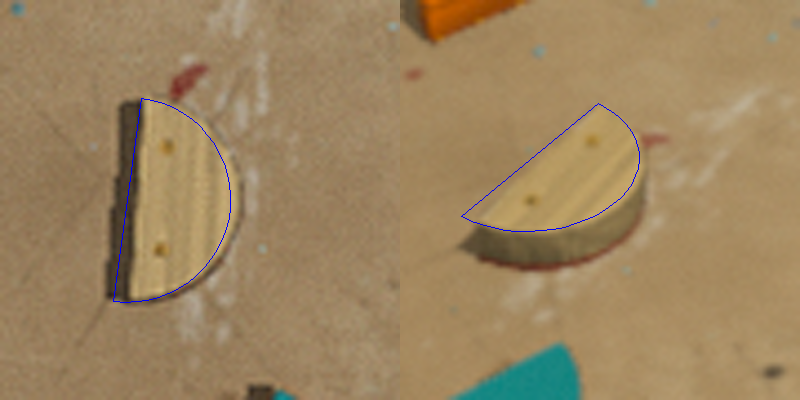

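The outline of a flat 30 mm-high half-disc matches both views, with the red rubber at the bottom. The neighbours show only noise-level differences, with the dome's difference down to changed shadow.

```bash
python3 -c "
from workcell import *
print(job_done())"
```

```text
the job is handed in; nothing more can be done
None
```

The half-moon pad now lies flat on its red rubber face right beside where it stood, and I handed the job in at about 8 s, well under the 32 s limit. I gripped it across its thickness and tipped it 50° toward the rubber side over its bottom edge. I then opened the fingers slightly so it leaned on the lower one, and pulled back along the tool axis.

**Pad:** The outline of a flat, 30 mm-high half-disc matches it in the scene view. In the top view it sits a few mm off on the straight-edge side, from picking points by eye. The wood face and screws are up, with the red rubber at the bottom. I had no direct measurement of stillness, but it looked the same in the two checks about 1 s apart.

**Twin pad and look-alikes:** The twin pad and the orange and turquoise pieces show only noise-level changes from the first picture.

**Dome:** Its bounding box in the top view differed by up to 9 px on one side, and its image difference was slightly higher than the rest. I put both down to the arm and its shadow above it, because its box in the scene view stayed within about 4 px.

The measured wrist force stayed under 3 N at every reading, and the gripper was clear of everything at hand-in.

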